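Index the label bottle to the third stop

TASK

Swing the clear guard of the bottle-turning fixture wide open (square to how it closes, or nearly) by its red upright handle. Then grip the black bar knob beneath and turn it clockwise, seen from above, one click at a time, resting half a second in each stop, up to the third click from where it stands at home and no further. Finish still holding the bar between the fingers in that third stop, with the guard left open and the soap jug, clear cup and spray bottle undisturbed.

Things in the scene. Friction and masses are not known exactly. Their poses are not given: they have to be found in the camera images.
- indexer: Bottle-turning fixture, fixed to the table: grey base plate 285 x 310 x 12 mm, green 125 mm square index housing, top at 32 mm. Origin: on the table (z = 0) below the knob's axis; x points back to the bottle lying on rollers (145 mm behind the knob axis, top at 105 mm; green gearbox at its right end, 117 mm high), y to the left. Placed and turned a little differently each time.
- guard_hinge (a point): Point on the upright hinge axis of the guard, 110 mm above the table, at x = +30, y = +110 mm in the indexer frame. The steel post and barrel there are 20 mm thick and 122 mm high.
- guard (a joint): Angle of the swing guard in rad: 0 shut over the knob, growing as its free end swings towards the robot, clockwise seen from above, to its end at 1.75. It begins shut or up to 0.3 ajar and stays where it is left (stiff hinge, about 1 N at the handle).
- guard_plate (a point): Middle of the top of the swing guard: a clear plate 140 x 160 mm with front and right skirts and yellow edge strips, on a steel strap from the hinge; lower edge 57 mm, top 110 mm above the table. Shut, it covers the knob: 85 mm to the front, 55 mm to the back, 85 mm to the right and 75 mm to the left of the knob's axis. The point moves with the guard.
- guard_pull: Red upright round handle on the guard's free front corner, 20 mm in diameter above a 28 mm foot 5 mm high, 49 mm high in all, standing on the guard's top; origin on its axis 24 mm below its upper end, 131 mm above the table, 192 mm from the hinge axis. It turns with the guard and can pivot within a pinch from above.
- index_knob (a joint): Angle of the knob in rad: 0 at home (it starts there), growing clockwise seen from above. Spring stops every 24 degrees: the first at 0.419, the second at 0.838, the third at 1.257, the fourth at 1.676. About 0.09 N m (less or more by a third) lifts it out of a stop; half way between two stops it drops on into the next. The bottle turns with it.
- grip_bar: Black bar grip of the knob, 62 mm long, 16 mm wide, 38 mm high, upper end 88 mm above the table, white pointer line at one end. Origin in its middle, 68 mm above the table, on the knob's upright axis; x lies along the bar from the pointer end to the other, y across its width. Turns with the knob; at home its x is 0.628 rad anticlockwise of the indexer's x. Hub 40 mm across below it, top at 51 mm.
- index_plate (a point): Centre of the top of the steel plate under the bar, 100 mm across, 40 mm above the table, turning with the knob. Round it on the housing is a painted mark for each stop: the home mark long and yellow, the next four short and white; the pointer end of the bar looks at the mark of the stop it is in.
- soap_jug: White soap jug, 83 x 133 x 294 mm, loose, left of the fixture; origin under its centre.
- clear_cup: Thin clear cup upside down, 72 mm across, 81 mm high, 12 g, loose, front right of the fixture; origin under its centre.
- spray_bottle: Spray bottle with black and yellow trigger head, 60 x 118 x 278 mm, loose, at the right; origin under its centre.

How it is judged:
By the outcome, as a careful person would: the job done as asked, in the order asked, and still so for the second after the job is handed in, while the arm keeps its last pose, push and grip.
It also fails if it takes over 58 s, if anything falls off the work surface, if the arm or the gripper's body presses on something with over 40 N, if the wrist force passes 120 N, or if a joint passes its speed limit or range.

ROBOT

A 6-joint arm with a two-finger parallel gripper is mounted at the origin on a cart in front of the work surface, level with it; the furniture and walls round the work are solid. World frame = base frame: x ahead of the robot, y to its left, z up, the work surface at z = 0. Lengths are in m, angles in degrees, forces in N, time in s.
With the tool pointing down it reaches from about 0.375 to 0.9 m from the base axis. Payload 3.1 kg.
Tool frame: the origin (TCP) lies where the fingers leave the gripper's body, on its centre line; the fingertips stand 70 mm ahead of it and the grasp point (between the pads) lies 51 mm ahead of it; y points along the fingers, z is the direction in which the jaws open and shut, and the axes are right-handed (so a half turn about y gives the same grasp; the last joint's range is limited). The gripper opens to 87 mm and grips with 3 to 60 N. Pads are 19 mm wide; open, the fingers measure 117 mm over their backs; the gripper's body (75 mm by 190 mm) begins 51 mm behind the grasp point.
Start: joints at [58.241, 30.224, 82.088, -0, 67.689, -10.227], TCP at [0.229, 0.581, 0.292] pointing down, gripper open.
Joint ranges: [-176.69, 176.69], [-43.24, 126.21], [12.49, 139.97], [-82, 262], [0, 151.66], [-163.58, 163.58]. Speed limits (degrees/s): [159.86, 159.86, 180, 180, 180, 180].

INTERFACE

Orientations are given as a 3x3 rotation matrix whose columns are the frame's x, y, z axes.
In Python, from rig import bot gives the robot as it stands.
- The arm moves only by the shell command python3 -m pendant 'ROWS'. ROWS is JSON, a list of rows, each a list of 3 entries, a list of its own where there are three numbers: the shift along the tool's x, y, z in cm, then the turn, a rotation vector about the tool's x, y, z in rad, then the closure, from 0 (fully open) to 1 (shut). In form: [[[dx, dy, dz], [ax, ay, az], jaw], ...]. A call has 1 to 20 rows; each row shifts and turns the commanded pose from where the row before left it, along the tool's axes as they then stand; what a row does not reach is not made up. A row lasts 1/12 s, in which the tool goes at most 41.7 mm and 7.16 degrees, less where a joint would pass 70% of its speed; a pose out of reach is approached as far as the arm can. A call with a gripper value outside its range is refused whole. The fingers move at their own pace and stop on an object; the grip force is fixed at half the most. Time passes only in rows, so rows that do not move let the fingers close. It gives the time, the measured TCP pose, the force and the opening at its end, in the units of the state.
- bot.read_state(): the state, without advancing time (a new reading comes with each control period).
- bot.capture(name): name is "scene" or "side" or "wrist"; returns a dict with "img" (400x640x3 uint8, red, green, blue), "fx", "fy", "cx", "cy" (pixels), "k1" (the pictures are not rectified: a ray, as slopes to the right and down, at radius r is drawn at 1 + k1 r^2 times it, then the intrinsics apply), "R" (3x3) and "t" (3): a world point X has camera coordinates R X + t. Camera axes: x right, y down, z forward; pixel columns grow to the right and rows downward; lengths in m; the calibration is good to about 2 mm. A picture is of the moment at which its call begins. There is no depth.
- bot.hand_in(): hands the job in, once; it reports no verdict.
The state is a dict: "time_s": time; "joint_positions": joint angles; "qvel": joint speeds; "tau": joint torques, N m; "position": TCP position; "tcp_rot": TCP orientation; "force": force on the tool from outside, world axes, zero at the start; "moment": the same for the moment, N m; "opening": opening from 0.0 (shut) to 1.0 (fully open).
Only numpy, scipy, OpenCV 4.12 (cv2) and the standard library are available. Lean on these libraries where they do the work, as an engineer would, in place of code of your own. Each camera call takes 0.05 s, during which the arm holds its last target.

## Working session

There is one attempt and no reset: what is moved stays moved. The work goes in short steps, Python scripts to look and compute and a shell command to move; the robot and the scene stay as the last step left them, time stands still between calls to the robot, and variables do not carry over. Pictures are saved under pics/ and viewed, and the job is handed in when it is done.

```bash
ls; mkdir -p pics; python3 - <<'E'
from rig import bot
import cv2,pickle
s=bot.read_state()
for k in s: print(k,s[k])
for n in("scene","side","wrist"):
    c=bot.capture(n); pickle.dump(c,open(f"pics/{n}0.pkl","wb"))
    cv2.imwrite(f"pics/{n}0.png",cv2.cvtColor(c["img"],cv2.COLOR_RGB2BGR))
    print(n,c["fx"],c["k1"],c["t"])
E
```

```text
pics
time_s 0.0
joint_positions [ 5.82399929e+01  3.02777554e+01  8.21570436e+01  4.57704574e-05
  6.76904661e+01 -1.02272706e+01]
qvel [ 0.00304895  0.02415252  0.02143187  0.02665178 -0.07957897  0.00342236]
tau [-1.07306008e-03 -4.40047145e+01 -1.76589471e+01  6.32453710e-02
  5.82765753e-02 -1.64640619e-04]
position [0.22904933 0.58087679 0.29128082]
tcp_rot [[ 9.30207677e-01 -1.15140756e-03  3.67031814e-01]
 [-3.67033414e-01 -1.85852376e-03  9.30205901e-01]
 [-3.88908759e-04 -9.99997610e-01 -2.15141811e-03]]
force [ 0.04605467  0.30839875 -0.25137661]
moment [0.02856294 0.01554485 0.02001112]
opening 0.9987664388564609
scene 427.46925684899213 -0.02485989781020872 [-0.37401101  0.27882997  1.00294365]
side 452.21987675336106 -0.11555297876172566 [-0.29921018  0.43887619  1.3638893 ]
wrist 347.1332918882672 -0.04988855119259417 [-0.62463767 -0.03272014  0.38873574]
```

View pics/scene0.png

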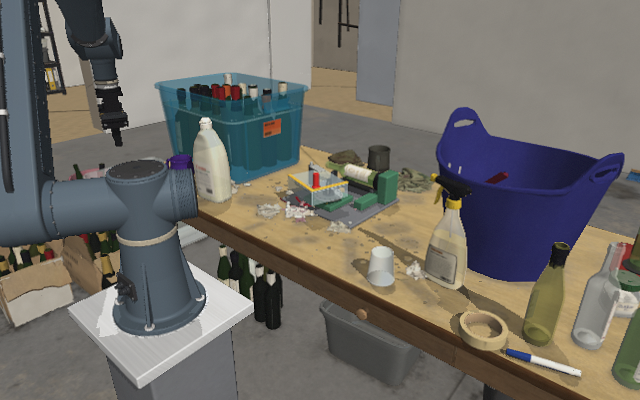

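View pics/side0.png

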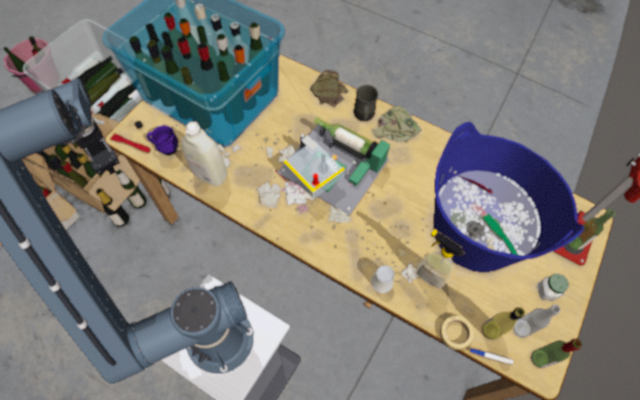

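View pics/wrist0.png

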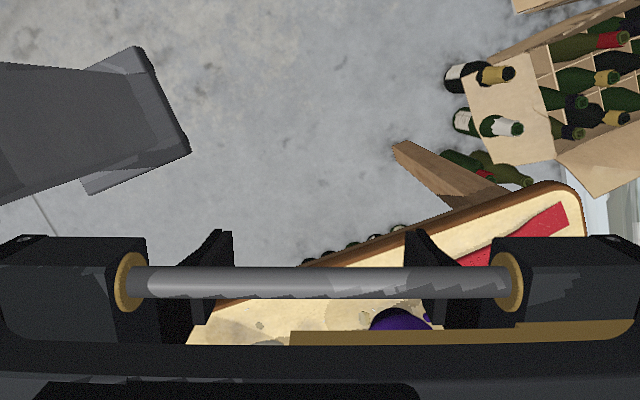

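The side view shows the fixture at about (335,165) with the red handle at (316,180). The jug is at (205,155), the cup at (382,278) and the spray bottle at (437,262). Next I'll zoom in on the fixture.

```bash
cat > h.py <<'E'
import numpy as np,cv2,pickle
from scipy.optimize import least_squares
def ray(c,u,v):
    x=(u-c["cx"])/c["fx"];y=(v-c["cy"])/c["fy"];rd=np.hypot(x,y);r=rd
    for _ in range(20): r=rd/(1+c["k1"]*r*r)
    s=r/rd if rd>0 else 1
    R=np.array(c["R"]);d=R.T@np.array([x*s,y*s,1]);return -R.T@np.array(c["t"]),d/np.linalg.norm(d)
def atz(c,u,v,z):
    o,d=ray(c,u,v);return o+d*(z-o[2])/d[2]
def proj(c,X):
    p=np.array(c["R"])@np.array(X)+np.array(c["t"]);a=p[:2]/p[2];s=1+c["k1"]*(a@a)
    return np.array([c["fx"]*a[0]*s+c["cx"],c["fy"]*a[1]*s+c["cy"]])
def tri(l):
    A=np.zeros((3,3));b=np.zeros(3)
    for c,u,v in l:
        o,d=ray(c,u,v);M=np.eye(3)-np.outer(d,d);A+=M;b+=M@o
    return np.linalg.solve(A,b)
def load(n): return pickle.load(open(f"pics/{n}.pkl","rb"))
def grab(n,tag):
    from rig import bot
    c=bot.capture(n); pickle.dump(c,open(f"pics/{n}{tag}.pkl","wb")); cv2.imwrite(f"pics/{n}{tag}.png",cv2.cvtColor(c["img"],cv2.COLOR_RGB2BGR));return c
def crop(c,x0,y0,x1,y1,k,fn):
    im=cv2.cvtColor(c["img"],cv2.COLOR_RGB2BGR)[y0:y1,x0:x1]
    cv2.imwrite(fn,cv2.resize(im,None,fx=k,fy=k,interpolation=cv2.INTER_CUBIC))
E
python3 - <<'E'
from h import *
crop(load("side0"),250,105,410,225,5,"pics/sc.png")
crop(load("scene0"),260,135,420,255,5,"pics/cc.png")
E
```

```text
(no output)
```

View pics/sc.png

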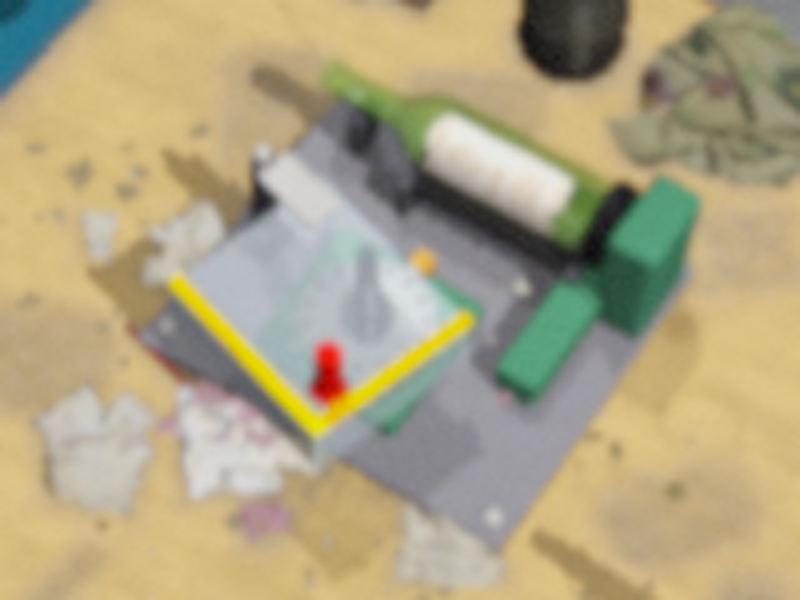

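View pics/cc.png

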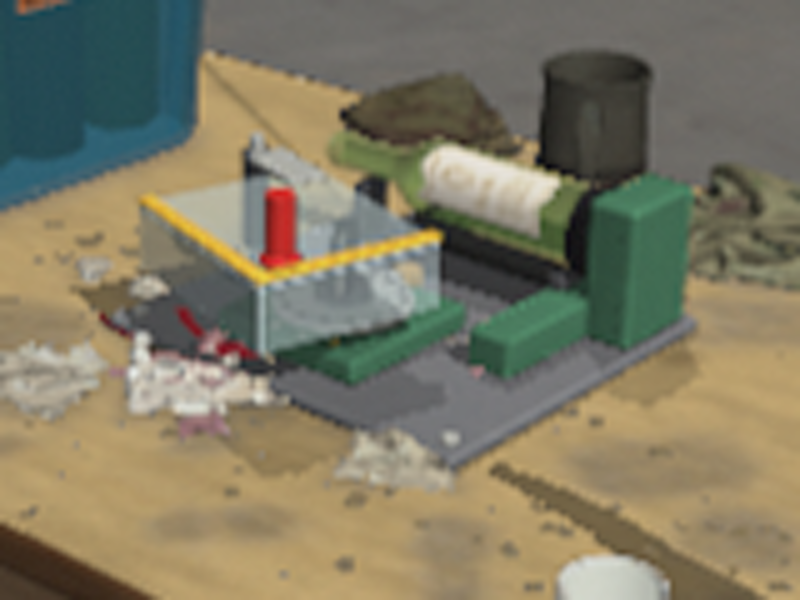

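```bash
python3 - <<'E'
from h import *
S=load("side0");C=load("scene0")
f=lambda p:(p[0]/5+250,p[1]/5+105)
g=lambda p:(p[0]/5+260,p[1]/5+135)
P={"handletop":((328,347),(281,192)),"FR12":((497,548),(450,465)),"BR":((690,272),(695,322)),"post":((263,152),(255,140)),"gbFR":((632,228),(627,222)),"gbBR":((697,192),(690,185)),
"guardFRcorner":((317,436),(262,282)),"guardL":((172,280),(143,198)),"guardR":((472,320),(440,237)),"knobtop":((367,250),(345,222))}
for k,(a,b) in P.items():
    X=tri([(S,*f(a)),(C,*g(b))]); print(k,X.round(4),(proj(S,X)-f(a)).round(1),(proj(C,X)-g(b)).round(1))
o,_=ray(S,1,1);print(o)
E
```

```text
handletop [0.5757 0.0069 0.1545] [-0.1  0. ] [ 0.1 -0. ]
FR12 [ 0.5755 -0.1321  0.0085] [-0.2  0. ] [ 0.2 -0. ]
BR [ 0.8518 -0.1435  0.0102] [ 0.2 -0. ] [-0.2  0. ]
post [0.7074 0.1417 0.119 ] [-0.3  0.1] [ 0.3 -0. ]
gbFR [ 0.8102 -0.1057  0.0899] [ 0.5 -0.1] [-0.5  0.1]
gbBR [ 0.8441 -0.1348  0.115 ] [ 0.1 -0. ] [-0.1  0. ]
guardFRcorner [ 0.5372 -0.0095  0.1101] [ 0.1 -0. ] [-0.1  0. ]
guardL [0.5877 0.1394 0.1115] [-0.2  0. ] [ 0.2 -0. ]
guardR [ 0.6698 -0.0507  0.1092] [-0.2  0. ] [ 0.2 -0. ]
knobtop [0.6949 0.0478 0.0849] [-0.3  0.1] [ 0.4 -0.1]
[-0.09085959 -0.38283385  1.40979284]
```

```bash
python3 - <<'E'
from h import *
S=load("side0");C=load("scene0")
crop(S,160,110,240,210,6,"pics/sj.png");crop(C,170,105,250,215,5,"pics/cj.png")
o=np.array([.673,.033]);a=np.radians(-2.4)
def fit(p):
    R=np.array([[np.cos(p[2]),-np.sin(p[2])],[np.sin(p[2]),np.cos(p[2])]])
    return R,p[:2]
R,t=fit([.673,.033,a])
for x,y,z in [(62.5,62.5,32),(62.5,-62.5,32),(-62.5,-62.5,32),(-62.5,62.5,32),(0,0,88)]:
    w=[*(R@np.array([x,y])/1000+t),z/1000]
    print((x,y,z),np.round(w,3),(5*(proj(S,w)-[250,105])).round(),(5*(proj(C,w)-[260,135])).round())
E
```

```text
(62.5, 62.5, 32) [0.738 0.093 0.032] [341. 223.] [334. 255.]
(62.5, -62.5, 32) [ 0.733 -0.032  0.032] [485. 303.] [469. 305.]
(-62.5, -62.5, 32) [ 0.608 -0.027  0.032] [391. 427.] [352. 364.]
(-62.5, 62.5, 32) [0.613 0.098 0.032] [244. 342.] [215. 308.]
(0, 0, 88) [0.673 0.033 0.088] [367. 279.] [344. 232.]
```

View pics/sj.png

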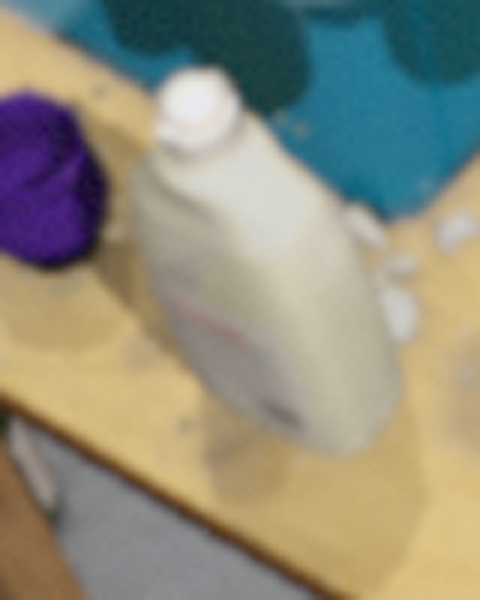

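View pics/cj.png

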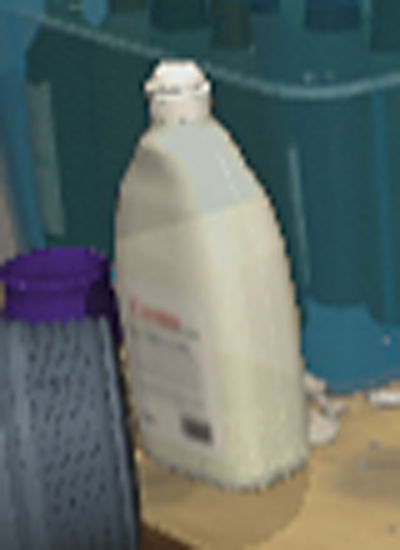

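```bash
python3 - <<'E'
from h import *
S=load("side0");C=load("scene0")
print(tri([(S,194.5,124.5),(C,206,118.4)]),tri([(S,213,185),(C,217.4,202.6)]))
print("bottom corners scene",atz(C,170+137/5,105+465/5,0),atz(C,170+238/5,105+489/5,0),atz(C,170+308/5,105+458/5,0))
print("side",atz(S,160+320/6,110+452/6,0),atz(S,160+393/6,110+395/6,0))
# cup, bottle approximate
print("cup",atz(S,382,268,.081),"spray",tri([(S,437,232),(C,455,180)]))
h=np.array([.7074,.1417])
R=lambda a:np.array([[np.cos(a),-np.sin(a)],[np.sin(a),np.cos(a)]])
y=np.radians(-2.4)
for g in (1.45,1.57,1.65):
  for n,p in dict(FR=(-115,-195),FL=(-115,-35),BR=(25,-195)).items():
    print(g,n,h+R(y-g)@np.array(p)/1000)
E
```

```text
[0.45559155 0.38380158 0.29115416] [ 0.42794323  0.34443417 -0.00108793]
bottom corners scene [0.40709978 0.42494952 0.        ] [0.42985684 0.33795798 0.        ] [ 4.95188653e-01  3.40878376e-01 -1.11022302e-16]
side [0.42326349 0.3447229  0.        ] [ 4.78823891e-01  3.31404278e-01 -2.22044605e-16]
cup [ 0.43350493 -0.32324807  0.081     ] spray [ 0.55038897 -0.43079754  0.25785545]
1.45 FR [0.50394172 0.24097098]
1.45 FL [0.66344385 0.25358323]
1.45 BR [0.51497744 0.10140661]
1.57 FR [0.51728881 0.26461353]
1.57 FL [0.67715375 0.25804072]
1.57 BR [0.51153761 0.12473171]
1.65 FR [0.52771944 0.27941309]
1.65 FL [0.68654782 0.26008575]
1.65 BR [0.51080802 0.14043826]
```

```bash
python3 -m pendant '[[[0,-1.3,0],[0,0.1195,0],0],[[0,-1.3,0],[0,0.1195,0],0],[[0,-1.3,0],[0,0.1195,0],0],[[0,-1.3,0],[0,0.1195,0],0],[[0,-1.3,0],[0,0.1195,0],0],[[0,-1.3,0],[0,0.1195,0],0],[[0,-1.3,0],[0,0.1195,0],0],[[0,-1.3,0],[0,0.1195,0],0],[[0,-1.3,0],[0,0.1195,0],0],[[0,-1.3,0],[0,0.1195,0],0]]'
```

```text
time_s: 0.98
position: [0.2292, 0.5811, 0.4224]
tcp_rot: [[-0.006, -0.001, 1.0], [-1.0, -0.001, -0.006], [0.001, -1.0, -0.001]]
force: [0.1, 0.2, -0.5]
opening: 1.001
```

```bash
python3 -m pendant '[[[2.88,0,1.72],[0,0,0],0],[[2.88,0,1.72],[0,0,0],0],[[2.88,0,1.72],[0,0,0],0],[[2.88,0,1.72],[0,0,0],0],[[2.88,0,1.72],[0,0,0],0],[[2.88,0,1.72],[0,0,0],0],[[2.88,0,1.72],[0,0,0],0],[[2.88,0,1.72],[0,0,0],0],[[2.88,0,1.72],[0,0,0],0],[[2.88,0,1.72],[0,0,0],0],[[2.88,0,1.72],[0,0,0],0],[[2.88,0,1.72],[0,0,0],0],[[2.88,0,1.72],[0,0,0],0],[[2.88,0,1.72],[0,0,0],0],[[2.88,0,1.72],[0,0,0],0],[[2.88,0,1.72],[0,0,0],0],[[2.88,0,1.72],[0,0,0],0],[[2.88,0,1.72],[0,0,0],0],[[2.88,0,1.72],[0,0,0],0],[[2.88,0,1.72],[0,0,0],0]]'
python3 - <<'E'
from h import *
grab("wrist","1");grab("side","1")
E
```

```text
time_s: 2.65
position: [0.5737, 0.0038, 0.4219]
tcp_rot: [[-0.0, -0.001, 1.0], [-1.0, 0.0, -0.0], [-0.0, -1.0, -0.001]]
force: [1.2, 1.1, -0.4]
opening: 1.001
```

View pics/wrist1.png

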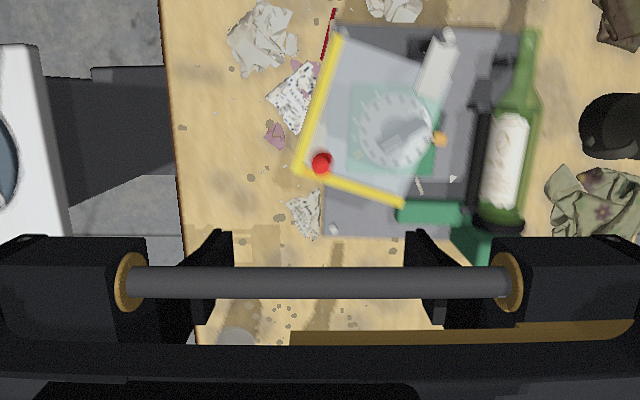

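```bash
python3 - <<'E'
from h import *
W=load("wrist1");C=load("scene0");S=load("side0")
crop(W,290,10,530,190,3.3,"pics/w1c.png")
print(atz(W,322,158,.155), atz(W,323,168,.115))
for n,p in dict(post=(448,34),).items(): print(n,atz(W,*p,.122))
print("guard FR",atz(W,294,171,.11),"L",atz(W,338,36,.11),"R",atz(W,404,204,.11))
print("house",[atz(W,*p,.032)[:2].round(4) for p in [(352,88),(437,90),(436,175),(352,172)]])
E
```

```text
[0.57767613 0.01687465 0.155     ] [ 0.57930916 -0.00174629  0.115     ]
post [0.71055284 0.14394722 0.122     ]
guard FR [ 0.54499636 -0.00637612  0.11      ] L [0.59505666 0.14271856 0.11      ] R [ 0.67848596 -0.04731326  0.11      ]
house [array([0.6187, 0.0903]), array([0.7331, 0.0886]), array([ 0.7418, -0.0282]), array([ 0.6216, -0.0241])]
```

View pics/w1c.png

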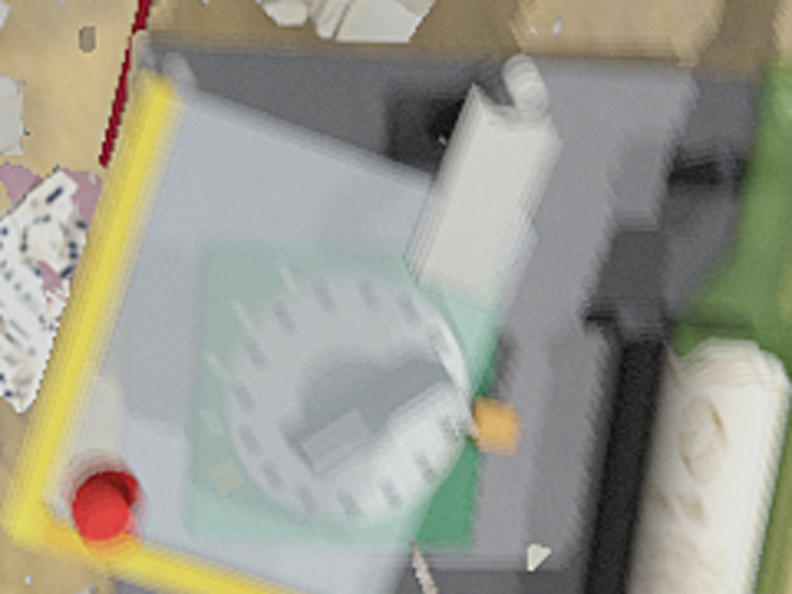

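```bash
python3 - <<'E'
from h import *
W=load("wrist1");C=load("scene0");S=load("side0")
print(atz(W,320.9,163.9,.155), tri([(W,320.9,163.9),(C,316.2,173.2),(S,315.6,174.6)]))
hs=[atz(W,290+a/3.3,10+b/3.3,.032)[:2] for a,b in [(203,237),(475,545),(190,540)]]
print(hs)
print("knob",atz(W,290+375/3.3,10+415/3.3,.088), "post",atz(W,290+522/3.3,10+70/3.3,.122))
E
```

```text
[0.57654347 0.01062979 0.155     ] [0.57670762 0.00860719 0.15321499]
[array([0.61787894, 0.09826457]), array([ 0.73886226, -0.02845519]), array([ 0.61533528, -0.02646151])]
knob [0.67802522 0.03307886 0.088     ] post [0.71051871 0.14670785 0.122     ]
```

```bash
python3 -m pendant '[[[-0.5,2.8,0.25],[0,0,0],0],[[0,2.8,0],[0,0,0],0],[[0,2.8,0],[0,0,0],0],[[0,2.8,0],[0,0,0],0],[[0,2.8,0],[0,0,0],0],[[0,2.8,0],[0,0,0],0],[[0,2.8,0],[0,0,0],0.3],[[0,2.8,0],[0,0,0],0.5],[[0,0.6,0],[0,0,0],0.5],[[0,0,0],[0,0,0],0.6],[[0,0,0],[0,0,0],0.6]]'
python3 - <<'E'
from h import *
c=grab("wrist","2");grab("side","2")
crop(load("side2"),250,85,410,205,4,"pics/s2.png")
E
```

```text
time_s: 3.67
position: [0.5762, 0.0107, 0.1928]
tcp_rot: [[0.0, 0.0, 1.0], [-1.0, 0.0, 0.0], [-0.0, -1.0, 0.0]]
force: [0.3, 0.0, 0.5]
opening: 0.704
```

View pics/wrist2.png

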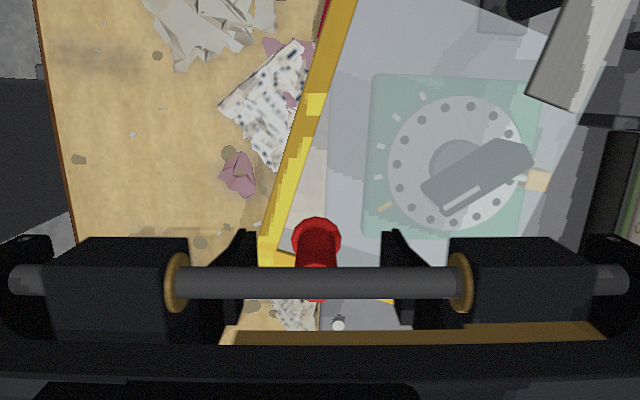

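View pics/s2.png

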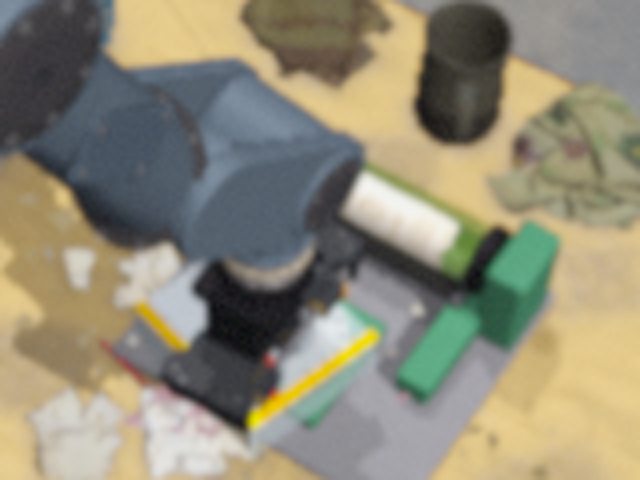

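```bash
python3 - <<'E'
from h import *
W=load("wrist2");S=load("side2")
print("foot left/right",atz(W,291,240,.112),atz(W,342,240,.112),"far",atz(W,317,216,.113))
for y in (.004,.009,.014): print(y,proj(W,[.576,y+.014,.115]),[proj(W,[.576+s,y,.115]) for s in(-.014,.014)],(proj(S,[.576,y,.155])-[250,85])*4)
im=cv2.cvtColor(S["img"],cv2.COLOR_RGB2HSV);m=(im[...,1]>170)&((im[...,0]<6)|(im[...,0]>174));ys,xs=np.where(m)
k=(xs>290)&(xs<340)&(ys>150)&(ys<200);print(sorted(zip(xs[k],ys[k])))
E
```

```text
foot left/right [0.5617317  0.01100599 0.112     ] [0.58911566 0.01102329 0.112     ] far [0.57569494 0.02499801 0.113     ]
0.004 [317.5741924  229.91751329] [array([291.36488054, 254.35727753]), array([343.75830017, 254.38349734])] [265.42755183 358.70705661]
0.009 [317.57822733 220.91398094] [array([291.16582497, 245.74329142]), array([343.96476579, 245.77109548])] [260.18795044 355.9387113 ]
0.014 [317.58237425 211.7689842 ] [array([290.96540619, 236.99218561]), array([344.172803  , 237.02161994])] [254.95716426 353.17522413]
[]
```

```bash
python3 -m pendant '[[[0,0,0],[0,0,0],0.8],[[0,0,0],[0,0,0],1],[[0,0,0],[0,0,0],1],[[0,0,0],[0,0,0],1],[[0,0,0],[0,0,0],1],[[0,0,0],[0,0,0],1],[[0,0,0],[0,0,0],1],[[0,0,0],[0,0,0],1]]'
python3 - <<'E'
from h import *
p=np.array([.5758,.0105]);
for h in ([.7074,.1417],[.709,.144],[.7105,.1467]):
    d=p-h;print(h,np.hypot(*d),np.degrees(np.arctan2(d[1],d[0])))
E
```

```text
time_s: 4.43
position: [0.5755, 0.0102, 0.1925]
tcp_rot: [[0.0, -0.001, 1.0], [-1.0, -0.0, 0.0], [0.0, -1.0, -0.001]]
force: [-3.0, -0.8, 3.4]
opening: 0.222
[0.7074, 0.1417] 0.18582787734890588 -135.0872081206507
[0.709, 0.144] 0.18858549785177012 -134.93555033144267
[0.7105, 0.1467] 0.1915581634908834 -134.68275086394635
```

```bash
python3 - <<'E'
from h import *
h=np.array([.7105,.1467]);a0=np.radians(-134.7);n=32
a=a0-np.radians(76)*np.arange(n+1)/n
p=100*(h+.192*np.c_[np.cos(a),np.sin(a)])
q=np.round(p,2);d=np.diff(q,axis=0)
print(p[0],p[-1]); print([[round(-y,2),0,round(x,2)] for x,y in d[:16]]);print([[round(-y,2),0,round(x,2)] for x,y in d[16:]])
E
```

```text
[57.54482171  1.0226501 ] [54.54083639 24.47242402]
[[np.float64(-0.57), 0, np.float64(-0.55)], [np.float64(-0.6), 0, np.float64(-0.53)], [np.float64(-0.61), 0, np.float64(-0.5)], [np.float64(-0.64), 0, np.float64(-0.48)], [np.float64(-0.65), 0, np.float64(-0.45)], [np.float64(-0.68), 0, np.float64(-0.43)], [np.float64(-0.69), 0, np.float64(-0.4)], [np.float64(-0.7), 0, np.float64(-0.36)], [np.float64(-0.72), 0, np.float64(-0.34)], [np.float64(-0.74), 0, np.float64(-0.31)], [np.float64(-0.74), 0, np.float64(-0.27)], [np.float64(-0.76), 0, np.float64(-0.25)], [np.float64(-0.77), 0, np.float64(-0.21)], [np.float64(-0.77), 0, np.float64(-0.19)], [np.float64(-0.78), 0, np.float64(-0.15)], [np.float64(-0.79), 0, np.float64(-0.11)]]
[[np.float64(-0.79), 0, np.float64(-0.09)], [np.float64(-0.8), 0, np.float64(-0.05)], [np.float64(-0.79), 0, np.float64(-0.02)], [np.float64(-0.8), 0, np.float64(0.01)], [np.float64(-0.79), 0, np.float64(0.05)], [np.float64(-0.79), 0, np.float64(0.08)], [np.float64(-0.79), 0, np.float64(0.11)], [np.float64(-0.78), 0, np.float64(0.15)], [np.float64(-0.78), 0, np.float64(0.18)], [np.float64(-0.77), 0, np.float64(0.21)], [np.float64(-0.76), 0, np.float64(0.24)], [np.float64(-0.74), 0, np.float64(0.27)], [np.float64(-0.74), 0, np.float64(0.3)], [np.float64(-0.72), 0, np.float64(0.34)], [np.float64(-0.71), 0, np.float64(0.36)], [np.float64(-0.69), 0, np.float64(0.39)]]
```

```bash
python3 -m pendant '[[[-0.57,0,-0.55],[0,0,0],1],[[-0.6,0,-0.53],[0,0,0],1],[[-0.61,0,-0.5],[0,0,0],1],[[-0.64,0,-0.48],[0,0,0],1],[[-0.65,0,-0.45],[0,0,0],1],[[-0.68,0,-0.43],[0,0,0],1],[[-0.69,0,-0.4],[0,0,0],1],[[-0.7,0,-0.36],[0,0,0],1]]'
python3 - <<'E'
from rig import bot
s=bot.read_state();print(s["position"],s["force"],s["moment"])
E
```

```text
time_s: 5.1
position: [0.5387, 0.0627, 0.1925]
tcp_rot: [[-0.0, 0.001, 1.0], [-1.0, 0.0, -0.0], [-0.0, -1.0, 0.001]]
force: [-0.2, -2.5, 4.7]
opening: 0.217
[0.53867321 0.06271433 0.19246118] [-0.24981337 -2.50346414  4.68452791] [-0.4844573   0.10929995 -0.35598111]
```

Forces are small and the grip is holding, so I'll continue the arc.

```bash
python3 -m pendant '[[[-0.72,0,-0.34],[0,0,0],1],[[-0.74,0,-0.31],[0,0,0],1],[[-0.74,0,-0.27],[0,0,0],1],[[-0.76,0,-0.25],[0,0,0],1],[[-0.77,0,-0.21],[0,0,0],1],[[-0.77,0,-0.19],[0,0,0],1],[[-0.78,0,-0.15],[0,0,0],1],[[-0.79,0,-0.11],[0,0,0],1],[[-0.79,0,-0.09],[0,0,0],1],[[-0.8,0,-0.05],[0,0,0],1],[[-0.79,0,-0.02],[0,0,0],1],[[-0.8,0,0.01],[0,0,0],1]]'
python3 -m pendant '[[[-0.79,0,0.05],[0,0,0],1],[[-0.79,0,0.08],[0,0,0],1],[[-0.79,0,0.11],[0,0,0],1],[[-0.78,0,0.15],[0,0,0],1],[[-0.78,0,0.18],[0,0,0],1],[[-0.77,0,0.21],[0,0,0],1],[[-0.76,0,0.24],[0,0,0],1],[[-0.74,0,0.27],[0,0,0],1],[[-0.74,0,0.3],[0,0,0],1],[[-0.72,0,0.34],[0,0,0],1],[[-0.71,0,0.36],[0,0,0],1],[[-0.69,0,0.39],[0,0,0],1],[[0,0,0],[0,0,0],1],[[0,0,0],[0,0,0],1]]'
python3 - <<'E'
from h import *
c=grab("wrist","3");grab("side","3")
crop(load("side3"),160,65,410,225,3.2,"pics/s3.png")
E
```

```text
time_s: 6.1
position: [0.5178, 0.1551, 0.1923]
tcp_rot: [[0.0, -0.003, 1.0], [-1.0, -0.0, 0.0], [0.0, -1.0, -0.003]]
force: [-1.7, -3.1, 6.9]
opening: 0.224
time_s: 7.27
position: [0.5399, 0.2484, 0.1918]
tcp_rot: [[0.0, -0.013, 1.0], [-1.0, 0.004, 0.001], [-0.004, -1.0, -0.013]]
force: [-10.7, 6.0, 11.4]
opening: 0.166
```

View pics/wrist3.png

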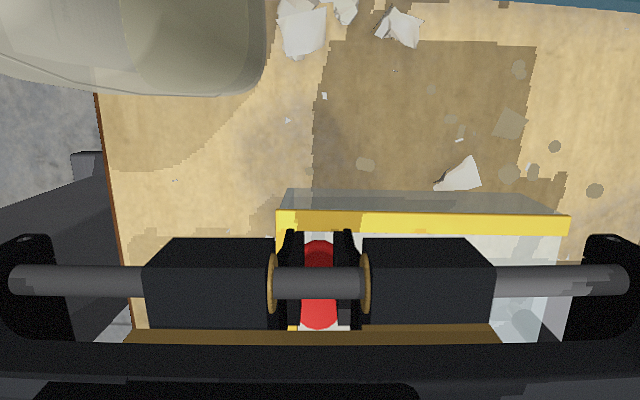

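View pics/s3.png

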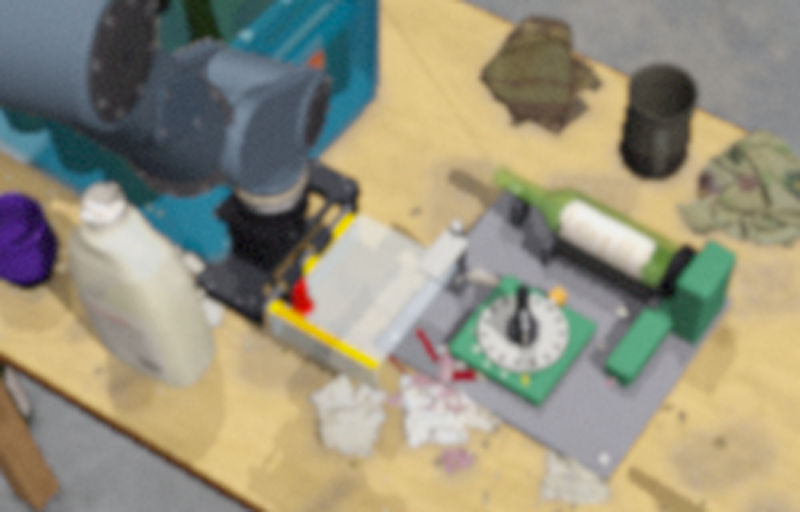

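```bash
python3 - <<'E'
from h import *
S=load("side3");W=load("wrist3")
f=lambda a,b:(160+a/3.2,65+b/3.2)
FR=atz(S,*f(270,307),.11);BR=atz(S,*f(381,366),.11);FL=atz(S,*f(355,215),.11)
print(FR,BR,FL)
for n,d in (("right edge (shut: +x)",BR-FR),("front edge (shut:+y)",FL-FR)): print(n,np.degrees(np.arctan2(d[1],d[0])))
a=atz(W,276,229,.11);b=atz(W,569,235,.11);d=b-a;print(a,b,np.degrees(np.arctan2(d[1],d[0])))
print("post",atz(S,*f(458,228),.122))
E
```

```text
[0.51665855 0.25661598 0.11      ] [0.51817681 0.11430435 0.11      ] [0.66608823 0.24818768 0.11      ]
right edge (shut: +x) -89.38875673239153
front edge (shut:+y) -3.228239257566433
[0.51636076 0.25477735 0.11      ] [0.67644599 0.25169027 0.11      ] -1.104754225520412
post [0.70417113 0.13627483 0.122     ]
```

```bash
python3 -m pendant '[[[0,0,0],[0,0,0],0.7],[[0,0,0],[0,0,0],0.5],[[0,0,0],[0,0,0],0.4],[[0,0,0],[0,0,0],0.4],[[0,0,0],[0,0,0],0.4],[[0,-2,0],[0,0,0],0.4],[[0,-3,0],[0,0,0],0.4],[[0,-3,0],[0,0,0],0.3],[[0,-3,0],[0,0,0],0.2],[[0,-3,0],[0,0,0],0]]'
python3 - <<'E'
from h import *
c=grab("side","4");
crop(load("side4"),160,65,410,225,3.2,"pics/s4.png")
E
```

```text
time_s: 8.2
position: [0.5459, 0.2446, 0.3331]
tcp_rot: [[-0.0, -0.0, 1.0], [-1.0, -0.0, -0.0], [0.0, -1.0, -0.0]]
force: [1.2, 0.5, -0.4]
opening: 0.745
```

View pics/s4.png

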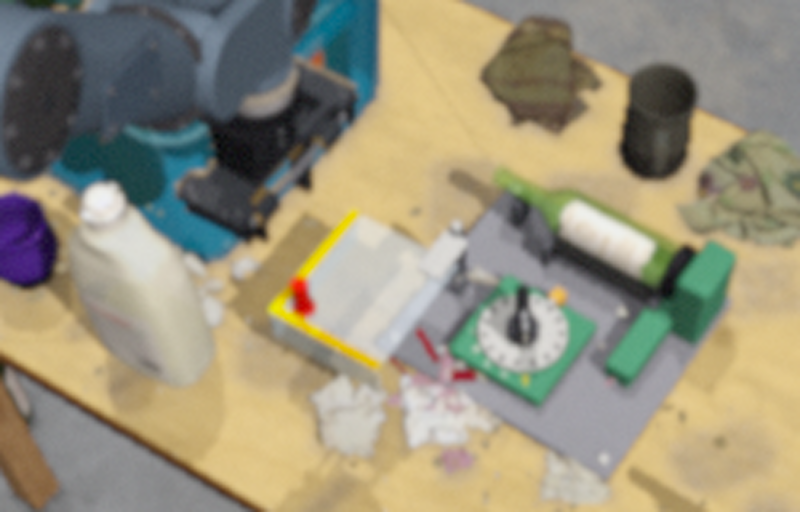

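```bash
python3 -m pendant '[[[3.05,0,1.45],[0,0,0],0],[[3.05,0,1.45],[0,0,0],0],[[3.05,0,1.45],[0,0,0],0],[[3.05,0,1.45],[0,0,0],0],[[3.05,0,1.45],[0,0,0],0],[[3.05,0,1.45],[0,0,0],0],[[3.05,0,1.45],[0,0,0],0],[[3.05,0,1.45],[0,0,0],0],[[3.05,0,1.45],[0,0,0],0],[[0,0,0],[0,0,0],0]]'
python3 - <<'E'
from h import *
c=grab("wrist","5")
crop(c,200,20,440,200,3.3,"pics/w5.png")
E
```

```text
time_s: 9.08
position: [0.6791, -0.0366, 0.3312]
tcp_rot: [[-0.006, 0.003, 1.0], [-1.0, -0.004, -0.006], [0.004, -1.0, 0.003]]
force: [0.4, -0.8, 0.7]
opening: 1.002
```

View pics/wrist5.png

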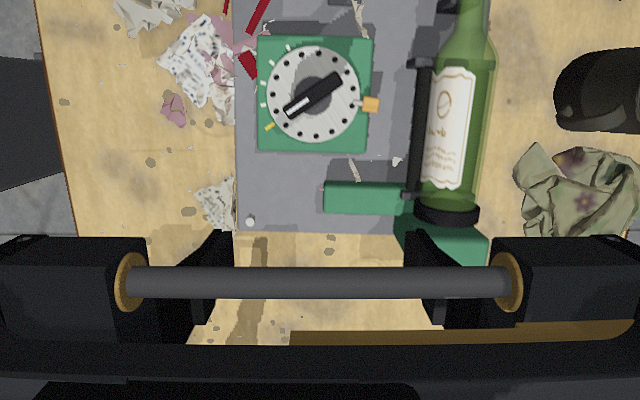

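View pics/w5.png

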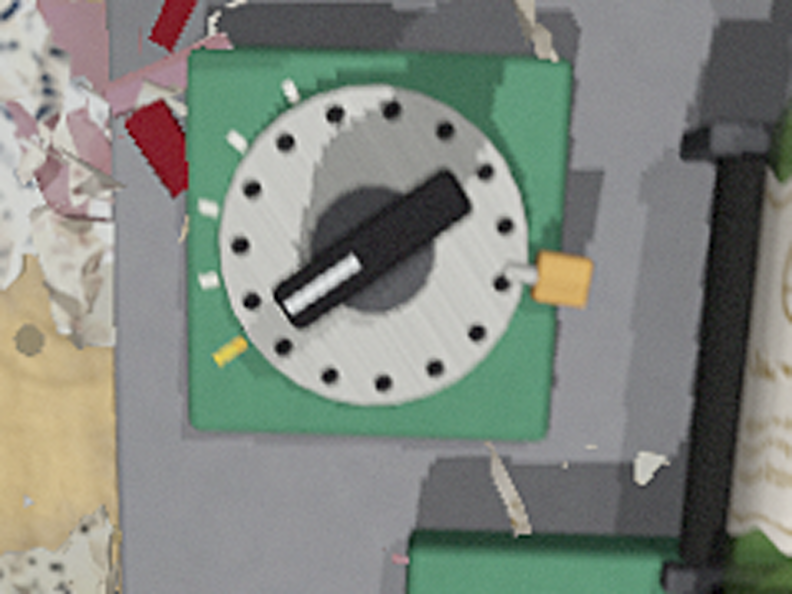

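```bash
python3 - <<'E'
from h import *
W=load("wrist5");S=load("side4")
f=lambda a,b:(200+a/3.3,20+b/3.3)
P=[atz(W,*f(*q),.088)[:2] for q in [(275,294),(298,328),(470,206),(449,169)]]
c=np.mean(P,0);d=(P[2]+P[3]-P[0]-P[1])/2;print("bar",c,np.hypot(*d),np.hypot(*(P[1]-P[0])),np.degrees(np.arctan2(d[1],d[0])))
pe=np.array([atz(W,*f(*q),.040)[:2] for q in [(220,245),(527,245),(374,86),(374,405)]]);print("plate",pe.mean(0),np.ptp(pe,0))
H=np.array([atz(W,*f(*q),.032)[:2] for q in [(188,52),(571,64),(547,440),(190,430)]]);print("house",H.mean(0),[ (np.hypot(*v),np.degrees(np.arctan2(v[1],v[0]))) for v in (H[1]-H[0],H[2]-H[3],H[0]-H[3],H[1]-H[2])])
print("yellow mark dir",[np.degrees(np.arctan2(*(atz(W,*f(*q),.032)[:2]-H.mean(0))[::-1])) for q in [(230,352),(208,280),(208,208),(237,140),(290,92)]])
g=lambda a,b:(160+a/3.2,65+b/3.2)
print("side bar top",atz(S,*g(523,289),.088),"far",atz(S,*g(524,340),.07), "plate",atz(S,*g(523,331),.04))
E
```

```text
bar [0.67533135 0.03812352] 0.05948261842509843 0.01147277187778702 34.296954992661355
plate [0.67535027 0.03887798] [0.09902694 0.09981664]
house [0.67533648 0.0371702 ] [(np.float64(0.12168664294763407), np.float64(-1.9835531426639914)), (np.float64(0.12261575384408484), np.float64(-1.9641982640263729)), (np.float64(0.12083194125696041), np.float64(87.54876285275769)), (np.float64(0.12078650901543722), np.float64(87.98931794571948))]
yellow mark dir [np.float64(-146.77804257923165), np.float64(-171.47081691778507), np.float64(164.8220886189487), np.float64(140.8505509424419), np.float64(117.75611867328033)]
side bar top [0.69295126 0.04517516 0.088     ] far [0.64679688 0.01561288 0.07      ] plate [0.67290139 0.03159256 0.04      ]
```

```bash
python3 -m pendant '[[[-2.45,0,-0.13],[0,0,0],0],[[-2.45,0,-0.13],[0,0,0],0],[[-2.45,0,-0.13],[0,0,0],0],[[0,1.4,0],[0,0.1082,0],0],[[0,1.4,0],[0,0.1082,0],0],[[0,1.4,0],[0,0.1082,0],0],[[0,1.4,0],[0,0.1082,0],0],[[0,1.4,0],[0,0.1082,0],0],[[0,1.4,0],[0,0.1082,0],0],[[0,1.4,0],[0,0.1082,0],0],[[0,1.4,0],[0,0.1082,0],0],[[0,1.4,0],[0,0.1082,0],0],[[0,0,0],[0,0,0],0]]'
python3 - <<'E'
from h import *
from rig import bot
s=bot.read_state();print(s["position"],s["joint_positions"],np.degrees(np.arctan2(s["tcp_rot"][1][2],s["tcp_rot"][0][2])))
c=grab("wrist","6")
E
```

```text
time_s: 10.22
position: [0.67, 0.0451, 0.2027]
tcp_rot: [[-0.827, -0.007, 0.561], [-0.561, 0.001, -0.828], [0.005, -1.0, -0.005]]
force: [-0.4, -0.2, 0.3]
opening: 0.998
[0.66998035 0.04507685 0.20270438] [-5.67199490e+00  3.96683832e+01  7.90649777e+01  2.00346965e-02
  6.16840492e+01  5.01628470e+01] -55.84516736076559
```

View pics/wrist6.png

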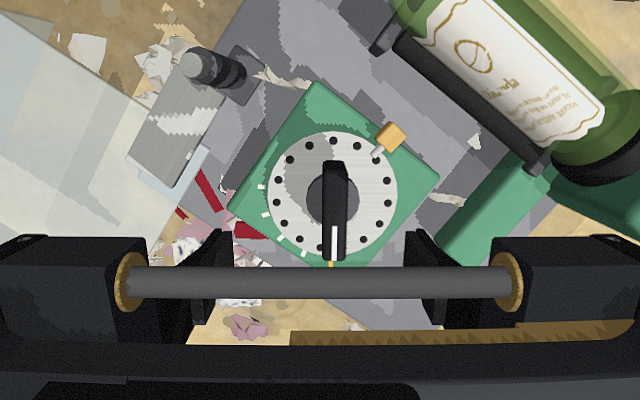

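```bash
python3 - <<'E'
from h import *
from rig import bot
W=load("wrist6")
for q,z in [((333.5,161),.088),((334,259),.088),((332.5,197.5),.040)]: print(atz(W,*q,z))
crop(W,220,70,460,270,3.2,"pics/w6.png")
s=bot.read_state();R=np.array(s["tcp_rot"]);print(s["position"],R.T@(np.array([.675,.0375,s["position"][2]])-s["position"])*100)
E
```

```text
[0.70505631 0.05861506 0.088     ]
[0.65207735 0.02126027 0.088     ]
[0.67512774 0.03659042 0.04      ]
[0.67080555 0.04492659 0.20424777] [ 0.07325307 -0.00262786  0.84976662]
```

View pics/w6.png

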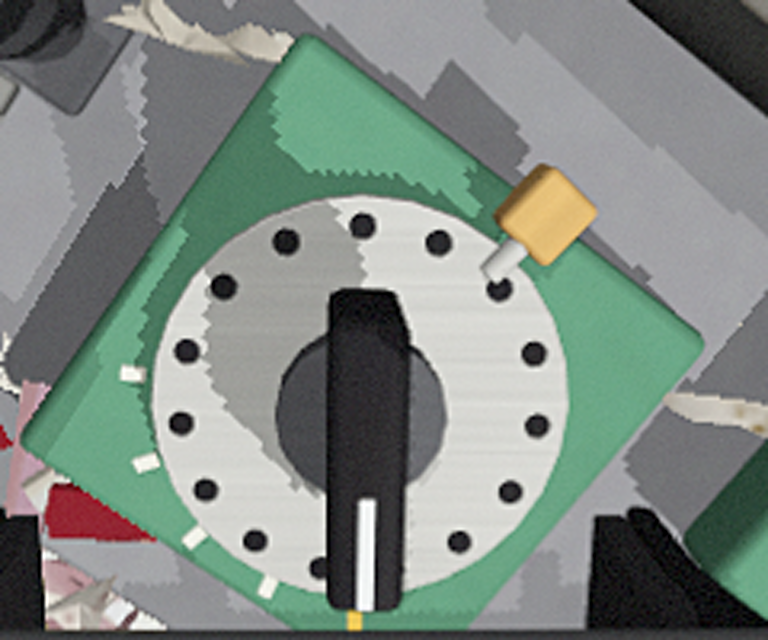

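```bash
python3 -m pendant '[[[0,0,0.44],[0,0,0],0],[[0,0.9,0.44],[0,0,0],0],[[0,1.5,0],[0,0,0],0],[[0,1.5,0],[0,0,0],0],[[0,1.5,0],[0,0,0],0],[[0,1.5,0],[0,0,0],0.2],[[0,0.6,0],[0,0,0],0.4],[[0,0,0],[0,0,0],0.5],[[0,0,0],[0,0,0],0.5],[[0,0,0],[0,0,0],0.5]]'
python3 - <<'E'
from h import *
from rig import bot
s=bot.read_state();print(s["position"],s["force"],np.degrees(np.arctan2(s["tcp_rot"][1][2],s["tcp_rot"][0][2])))
c=grab("wrist","7")
E
```

```text
time_s: 11.1
position: [0.6783, 0.0364, 0.1324]
tcp_rot: [[-0.827, 0.002, 0.562], [-0.562, -0.0, -0.827], [-0.002, -1.0, 0.002]]
force: [0.7, -0.8, 1.1]
opening: 0.706
[0.67830313 0.0364115  0.13242379] [ 0.74413773 -0.8080049   1.07367422] -55.77791249207191
```

View pics/wrist7.png

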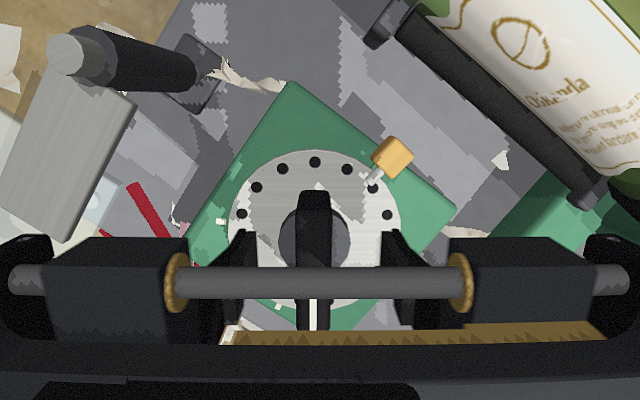

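```bash
python3 -m pendant '[[[0.12,0.3,-0.15],[0,0,0],0.6],[[0,0,0],[0,0,0],0.7],[[0,0,0],[0,0,0],0.8],[[0,0,0],[0,0,0],1],[[0,0,0],[0,0,0],1],[[0,0,0],[0,0,0],1],[[0,0,0],[0,0,0],1],[[0,0,0],[0,0,0],1],[[0,0,0],[0,0,0],1]]'
python3 - <<'E'
from h import *
from rig import bot
s=bot.read_state();print(s["position"],s["force"],s["moment"],np.degrees(np.arctan2(s["tcp_rot"][1][2],s["tcp_rot"][0][2])))
c=grab("wrist","8")
E
```

```text
time_s: 11.9
position: [0.6756, 0.0373, 0.1283]
tcp_rot: [[-0.827, 0.0, 0.562], [-0.562, 0.0, -0.827], [-0.0, -1.0, -0.0]]
force: [-0.0, 0.5, 0.2]
opening: 0.179
[0.67557334 0.0372555  0.12832394] [-0.01653724  0.4746809   0.24866602] [0.0021683  0.16837685 0.0518079 ] -55.7966563891831
```

View pics/wrist8.png

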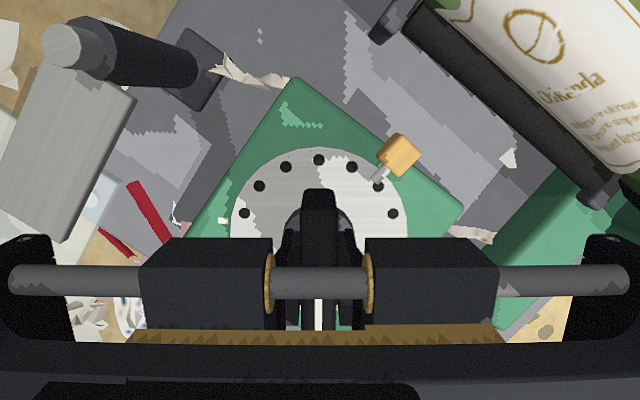

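```bash
python3 -m pendant '[[[0,0,0],[0,0.07,0],1],[[0,0,0],[0,0.07,0],1],[[0,0,0],[0,0.07,0],1],[[0,0,0],[0,0.07,0],1],[[0,0,0],[0,0.07,0],1],[[0,0,0],[0,0.069,0],1],[[0,0,0],[0,0,0],1],[[0,0,0],[0,0,0],1],[[0,0,0],[0,0,0],1],[[0,0,0],[0,0,0],1],[[0,0,0],[0,0,0],1],[[0,0,0],[0,0,0],1],[[0,0,0],[0,0,0],1],[[0,0,0],[0,0,0],1],[[0,0,0],[0,0,0],1]]'
python3 - <<'E'
from h import *
from rig import bot
s=bot.read_state();print(s["position"],s["force"],s["moment"],np.degrees(np.arctan2(s["tcp_rot"][1][2],s["tcp_rot"][0][2])))
c=grab("wrist","9");grab("side","9");crop(load("side9"),250,85,410,205,4,"pics/s9.png")
E
```

```text
time_s: 13.2
position: [0.6756, 0.0371, 0.1283]
tcp_rot: [[-0.984, 0.0, 0.177], [-0.177, -0.0, -0.984], [-0.0, -1.0, 0.0]]
force: [-0.9, -0.7, 1.8]
opening: 0.181
[0.67563043 0.03708016 0.12833335] [-0.92040871 -0.72629712  1.84564137] [-0.10747798  0.19487527  0.00960534] -79.79392984196785
```

View pics/wrist9.png

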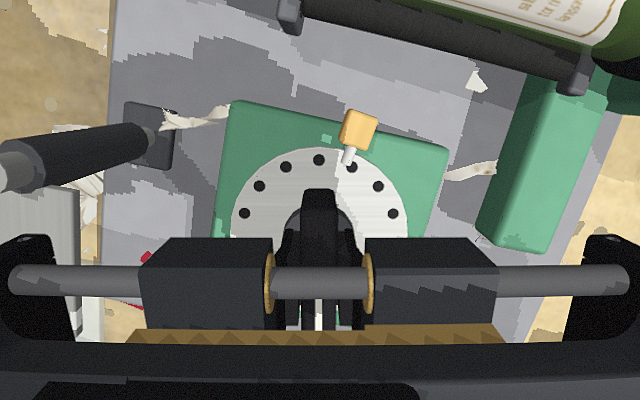

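View pics/s9.png

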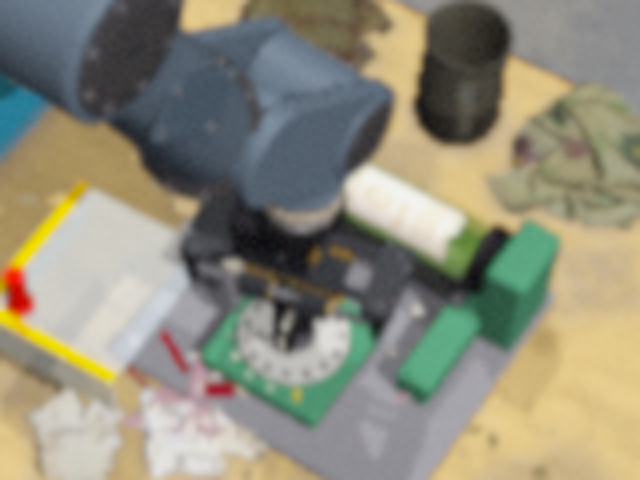

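The plate turned with the jaws, because its holes sit at the same pixels. The yaw changed by exactly 24.0° and the moment is near zero, so this is stop one. On to stop two.

```bash
python3 -m pendant '[[[0,0,0],[0,0.07,0],1],[[0,0,0],[0,0.07,0],1],[[0,0,0],[0,0.07,0],1],[[0,0,0],[0,0.07,0],1],[[0,0,0],[0,0.07,0],1],[[0,0,0],[0,0.069,0],1],[[0,0,0],[0,0,0],1],[[0,0,0],[0,0,0],1],[[0,0,0],[0,0,0],1],[[0,0,0],[0,0,0],1],[[0,0,0],[0,0,0],1],[[0,0,0],[0,0,0],1],[[0,0,0],[0,0,0],1],[[0,0,0],[0,0,0],1],[[0,0,0],[0,0,0],1]]'
python3 - <<'E'
from h import *
from rig import bot
s=bot.read_state();print(s["position"],s["force"],s["moment"],np.degrees(np.arctan2(s["tcp_rot"][1][2],s["tcp_rot"][0][2])))
c=grab("wrist","10");grab("side","10");crop(load("side10"),250,85,410,205,4,"pics/s10.png")
E
```

```text
time_s: 14.55
position: [0.6756, 0.0369, 0.1283]
tcp_rot: [[-0.971, 0.0, -0.238], [0.238, -0.0, -0.971], [-0.0, -1.0, 0.0]]
force: [-0.5, -3.3, 2.1]
opening: 0.182
[0.67560873 0.03690741 0.12830538] [-0.53193472 -3.26693615  2.10235215] [-0.51183953  0.22710897 -0.00800608] -103.79519673910974
```

View pics/wrist10.png

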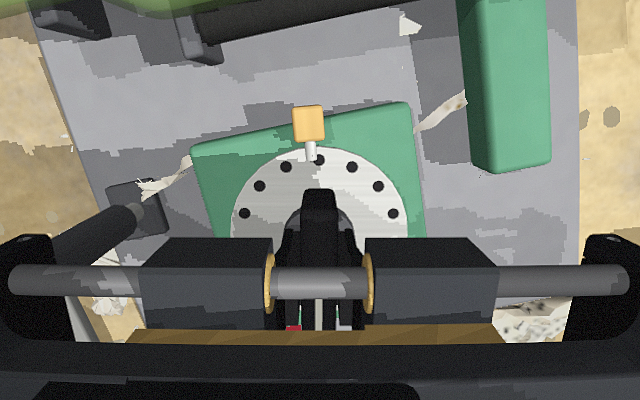

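View pics/s10.png

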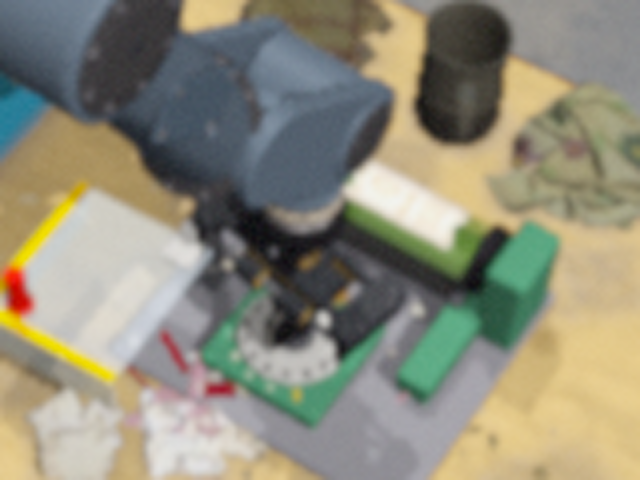

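The knob is in stop two: the holes still sit at the same gripper pixels, the z moment is near zero and the guard hasn't moved. On to stop three.

```bash
python3 -m pendant '[[[0,0,0],[0,0.07,0],1],[[0,0,0],[0,0.07,0],1],[[0,0,0],[0,0.07,0],1],[[0,0,0],[0,0.07,0],1],[[0,0,0],[0,0.07,0],1],[[0,0,0],[0,0.069,0],1],[[0,0,0],[0,0,0],1],[[0,0,0],[0,0,0],1],[[0,0,0],[0,0,0],1],[[0,0,0],[0,0,0],1],[[0,0,0],[0,0,0],1],[[0,0,0],[0,0,0],1],[[0,0,0],[0,0,0],1],[[0,0,0],[0,0,0],1],[[0,0,0],[0,0,0],1]]'
python3 - <<'E'
from h import *
from rig import bot
s=bot.read_state();print(s["position"],s["force"],s["moment"],s["opening"],np.degrees(np.arctan2(s["tcp_rot"][1][2],s["tcp_rot"][0][2])))
c=grab("wrist","11");grab("side","11");grab("scene","11");crop(load("side11"),160,65,410,225,3.2,"pics/s11.png")
E
```

```text
time_s: 15.9
position: [0.6755, 0.0368, 0.1283]
tcp_rot: [[-0.791, -0.0, -0.612], [0.612, -0.001, -0.791], [-0.0, -1.0, 0.001]]
force: [-1.2, -4.7, 3.3]
opening: 0.18
[0.6755305  0.03675025 0.12833194] [-1.16268426 -4.67343957  3.29240258] [-0.83512938  0.41740161 -0.00234324] 0.17954794452158768 -127.74760784797625
```

View pics/wrist11.png

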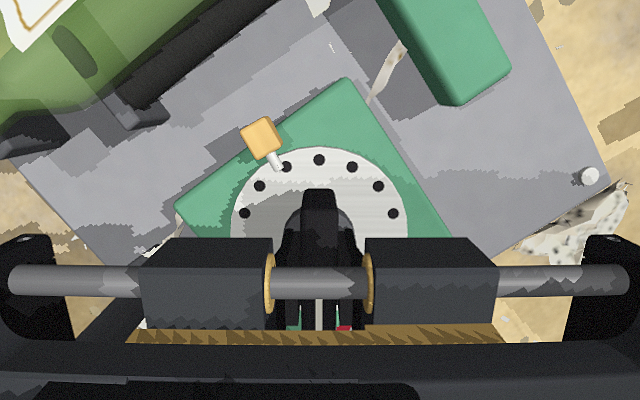

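View pics/s11.png

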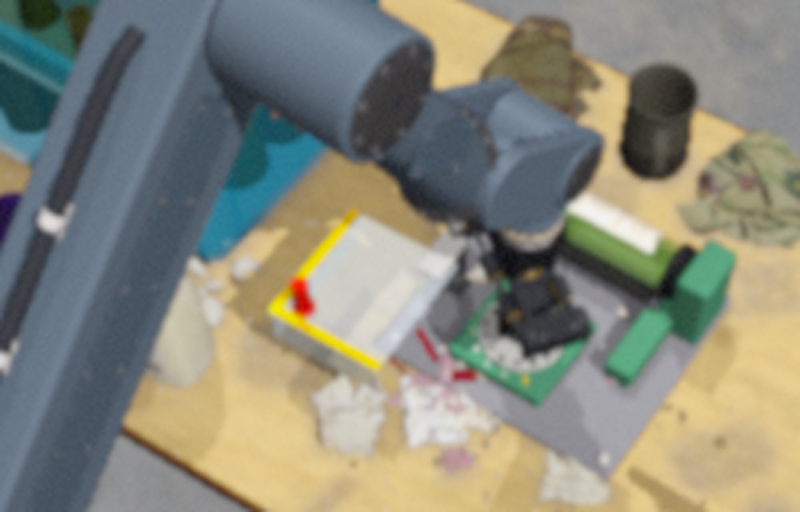

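View pics/scene11.png

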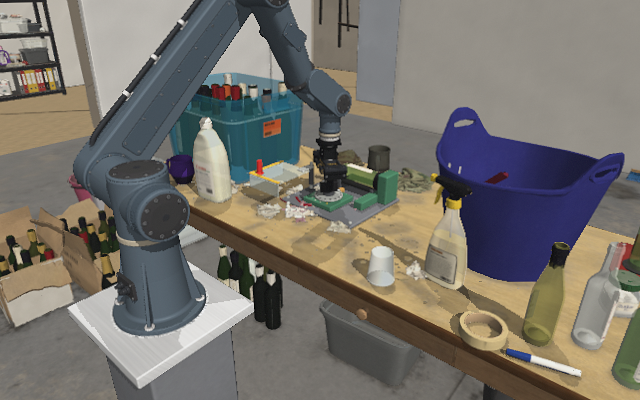

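```bash
python3 -c "
from rig import bot
print(bot.hand_in())"
```

```text
the job is handed in; nothing more can be done
None
```

I opened the guard by its red handle, then turned the bar knob clockwise three clicks and handed the job in at about 16 s. It was still gripping the bar in the third stop. The hand-in gives no verdict, so these are my own checks:

- **Guard:** it is open at about 88–90°, judged from its edges in the side and wrist pictures. These disagreed by about 2°. In the later side pictures the guard had not moved.
- **Handle:** it slid towards the edge of the finger pads near the end of the swing, with about 17 N on the wrist. I released it there without moving the guard.
- **Knob:** the gripper turned 71.95° in all, against a target of 72°. It rested about 0.75 s in each stop. At each stop the plate holes had not shifted against the gripper, and the turning moment at the third stop was about zero.
- **Sideways force:** about 5 N remained on the wrist at the end, probably from a small mismatch with the knob axis.
- **Jug, cup and spray bottle:** the last scene picture shows all three upright where they started. I compared them by eye only and did not measure them again.

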